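# Shim the rocking scale

### The arm

A 7-joint arm with a two-finger parallel gripper is mounted at the origin on a cart in front of the work surface, level with it; the furniture and walls round the work are solid. World frame = base frame: x ahead of the robot, y to its left, z up, the work surface at z = 0. Lengths are in mm, angles in rad, forces in N, time in s.
With the tool pointing down it reaches from about 400 to 900 mm from the base axis. Payload 5.5 kg.
Tool frame: the origin (TCP) lies at the very end of the fingers, on their centre line; the grasp point (between the pads) lies 19 mm behind it; z points along the fingers, y is the line along which they close (so a half turn about z gives the same grasp; the last joint's range is limited). The gripper opens to 92 mm and grips with 3 to 60 N. Pads are 19 mm wide; open, the fingers measure 130 mm over their backs; the gripper's body (75 mm by 190 mm) begins 47 mm behind the grasp point.
Start: joints at [1.374, 0.501, -0.427, 1.55, 0.221, 1.138, -0.21], TCP at [288.481, -582.476, 226.729] pointing down, gripper open.
Joint ranges: [-2.88, 2.88], [-0.31, 2.03], [-1.54, 1.56], [0.2, 2.42], [-1.41, 4.55], [0.19, 2.02], [-2.57, 2.57]. Speed limits (rad/s): [2.57, 2.57, 3.14, 3.14, 3.14, 3.14, 3.14].

### API

Orientations are given as a unit quaternion [x, y, z, w].
In Python, from station import r gives the robot as it stands. The module is installed in compiled form; this text tells all that it offers.
- The arm moves only by the tool arm_command, never from a script. Its argument "motion" is a list of rows, each an object with "linear": the shift along the world's x, y, z each as a share of 200 mm, from -1 to 1, a list of three; "rot": the turn, a rotation vector about the world's x, y, z each as a share of 360 degrees, from -1 to 1, a list of three. A call has exactly 5 rows; each row is the pose to reach, as a shift and turn from the pose commanded when the call began, turning the shorter way round; what a row does not reach only later rows make up. A row lasts 1/10 s, in which the tool goes at most 50 mm and 8.59 degrees, less where a joint would pass 70% of its speed; a pose out of reach is approached as far as the arm can. A call with a number of a shift or a turn outside -1 to 1 is refused whole. A call with a gripper value outside its range is refused whole. "fingers" is the closure, from 0 (fully open) to 1 (shut), set as the call begins (left out, the last holds). The fingers move at their own pace and stop on an object; the grip force is fixed at half the most. Time passes only in rows, so rows that repeat a pose let the fingers close, or fill a call up. It gives the time, the measured TCP pose, the force, the opening and the grip force at its end, in the units of the state.
- r.read_state(): the state, without advancing time (a new reading comes with each control period).
- r.grab_frame(name): name is "side" or "top"; returns a dict with "frame" (420x560x3 uint8, red, green, blue), "K" (3x3 intrinsics, pixels), "R" (3x3) and "t" (3): a world point X has camera coordinates R X + t. Camera axes: x right, y down, z forward; pixel columns grow to the right and rows downward; lengths in mm; the calibration is good to about 2 mm. A picture is of the moment at which its call begins. There is no depth.
- r.close_job(): hands the job in; it is judged then, once.
The state is a dict: "clock": time; "qpos": joint angles; "joint_vel": joint speeds; "effort": joint torques, N m; "position": TCP position; "tool_rot": TCP orientation; "wrist_force": force on the tool from outside, world axes, zero at the start; "moment": the same for the moment, N m; "opening": finger opening in mm; "gripper_force": force on a finger pad.
Only numpy, scipy, OpenCV 4.12 (cv2) and the standard library are available. Lean on these libraries where they do the work, as an engineer would, in place of code of your own. Each camera call takes 0.05 s, during which the arm holds its last target. There are 200 camera calls.

### The job

The parts-counting scale leans and rocks because its near-right foot is too short. Slide the orange wedge along the bench, thin end first, under that foot with your fingertips until the foot stands on the wedge's flat part and the scale is level. Then press down on the red dot near the far-left corner of the pan to show that it no longer rocks, and let go. Do not pick anything up, and leave the scale and the other things where they stand: the wedge should go in without shoving the scale along.

Things in the scene. Friction and masses are not known exactly. Their poses are not given: they have to be found in the camera images.
- scale: Low grey counting scale with steel pan, loose, 1.4 to 1.9 kg, held by friction only. Housing 140 (own x) x 170 (y) mm, underside 18 and pan top 48 mm over the bench when level. Origin: bench level under the housing's centre; x away from the robot, y left, z up. Domed round feet 21 mm wide at x +-55, y +-68 mm; the one at (-55, -68) is 8 mm short, so it leans 5 degrees down onto that foot.
- short_foot (a point): Lowest point of the short near-right foot: on the bench at first, 8 mm above it when the scale is level. It lies 17 mm inside the housing's right-hand (own -y) side and 15 mm inside its near (-x) side. It carries about 2 to 7 N. Its axes are the scale's.
- press_spot (a point): Centre of the red dot (14 mm wide) on the steel pan's top, toward its far-left corner (scale frame x 35, y 66 mm); 48 mm above the bench when the scale is level, about 54 mm at first.
- shim: Loose orange wedge, 44 wide (own x), 116 long (y) mm, 80 g, flat on the bench right of the scale, within 10 degrees of the scale's axes, thin end (own +y) toward it, in line with the foot within about 20 mm. Origin under the flat part. Top: 1 mm high at y +76, rising evenly to 8 mm at y +14; flat, 8 mm, from +14 to -26; then an upright heel block 24 mm high, y -26 to -40, as wide as the wedge.
- heel_face (a point): Middle of the wedge's upright end face (44 wide, 24 high), the place to push: own y -40 mm from the wedge's origin, 12 mm above the bench; same axes as the wedge. Pushing home takes about 3 to 12 N. The heel's front meets the scale's housing when the foot is at the wedge's y = -9 mm; pushing on from there shoves the scale.
- padlock: Brass padlock standing on its body, 19 x 42 x 66 mm, loose bystander; origin under its centre.
- tape_roll: Blue tape roll lying flat, 64 mm wide, 18 mm high, loose bystander; origin under its centre.
- tweezers: Steel tweezers lying on the bench, 122 x 12 x 8 mm, long way along own x, loose bystander; origin under the middle.
- blank_tin: Shallow round tin of key blanks, 74 x 81 x 21 mm, loose bystander; origin under its middle.

How it is judged (in metres and radians):
On the way, in this order (a step that is already met when the one before it is completed fails the run):
1. The short foot stands on the flat part of the wedge and the scale is level (angle between scale's own z axis and vertical below 0.015 rad and contact force between shim and scale above 0.5 N and y of short_foot in the frame of shim between -0.018 and 0.014 m and x of short_foot in the frame of shim between -0.016 and 0.016 m), for 0.2 s.
2. The pan is pressed with more than 3 N at the red dot and the scale stays level on the wedge (contact force between the fingers and scale above 3 N and horizontal distance between the grasp point and press_spot below 0.025 m and contact force between shim and scale above 0.3 N and angle between scale's own z axis and vertical below 0.015 rad), for 0.2 s.
At the end, for the whole second after the job is handed in: The scale stands level (within 0.015 rad) and at rest, within 12 mm of where it stood, its short foot borne by the wedge's flat part (foot centre within 16 mm of the wedge's middle line and -18 to +14 mm along it from the wedge's origin) (all of step 1 and distance of scale from where it was at the start of the episode below 0.012 m and linear speed of each of scale, shim below 0.01 m/s); the robot touches nothing.
It fails at once if The wedge is lifted off the bench (more than 15 mm) (height (world z) of shim above 0.015 m).
It fails at once if The wedge is tipped up (more than 0.3 rad) (angle between shim's own z axis and vertical above 0.3 rad).
It fails at once if The scale is raised more than 24 mm (height (world z) of scale above 0.024 m).
It fails at once if The scale is shoved more than 25 mm (distance of scale from where it was at the start of the episode above 0.025 m).
It fails at once if A bystander is moved more than 20 mm (distance of any of padlock, tape_roll, tweezers, blank_tin from where it was at the start of the episode above 0.02 m).
It also fails if it takes over 51 s, if anything falls off the work surface, if the arm or the gripper's body presses on something with over 40 N, if the wrist force passes 120 N, or if a joint passes its speed limit or range.

## Working session

There is one attempt and no reset: what is moved stays moved. The work goes in short steps, Python scripts to look and compute and a tool call to move; the robot and the scene stay as the last step left them, time stands still between calls to the robot, and variables do not carry over. Pictures are saved under pics/ and viewed, at most 10 in all, crops included, and the job is handed in when it is done.

Besides the shell and the picture viewer there is one more tool, called by a JSON object that holds its "name" and its "arguments". arm_command: Moves the arm, as the interface text tells. Shift numbers are shares of 200 mm and turn numbers shares of 360 degrees, none past 1 either way. Its arguments: {"type":"object","properties":{"motion":{"type":"array"},"fingers":{"type":"number"}},"required":["motion"]}

```bash
mkdir -p pics
cat > h.py <<'E'
import numpy as np,cv2
from station import r
def grab(n,f):
    d=r.grab_frame(n); cv2.imwrite(f'pics/{f}.png',cv2.cvtColor(d['frame'],cv2.COLOR_RGB2BGR))
    np.savez(f'pics/{f}.npz',K=d['K'],R=d['R'],t=d['t']); return d
def p2w(f,u,v,z):
    d=np.load(f'pics/{f}.npz'); R=d['R']; c=-R.T@d['t']; ray=R.T@np.linalg.inv(d['K'])@[u,v,1]
    return c+ray*(z-c[2])/ray[2]
def w2p(f,X):
    d=np.load(f'pics/{f}.npz'); q=d['K']@(d['R']@np.array(X,float)+d['t']); return q[:2]/q[2]
E
python3 - <<'E'
from h import *
for n in('top','side'):
    d=grab(n,n+'0'); print(n,-d['R'].T@d['t'],d['K'][0,0],d['R'][2])
    cv2.imwrite(f'pics/{n}0b.png',cv2.resize(cv2.imread(f'pics/{n}0.png'),(800,600),interpolation=cv2.INTER_CUBIC))
print(r.read_state())
E
```

```text
top [ 319.12992867   66.09090704 1004.11797501] 455.4461745555823 [ 0.19621872 -0.00903185 -0.98051856]
side [130.1060737  761.12312864 567.3469195 ] 453.79422343800917 [ 0.36979049 -0.74900353 -0.5497715 ]
{'clock': 0.1, 'qpos': array([ 1.37416609,  0.5017654 , -0.42683055,  1.55131339,  0.2207742 ,
        1.13828219, -0.21031572]), 'joint_vel': array([ 0.00125858,  0.00048016, -0.00130406, -0.00321201,  0.00050767,
        0.00155534,  0.00328058]), 'effort': array([-1.08210658e-02, -5.67876005e+01, -5.83859459e+00, -2.79916459e+01,
       -6.91610668e-02,  2.41841201e-02,  6.85174064e-05]), 'position': array([ 288.18269708, -581.94159342,  225.79034014]), 'tool_rot': array([ 9.73681324e-01,  2.27912130e-01, -1.44541473e-04, -8.47937976e-04]), 'wrist_force': array([ 0.13533518, -0.18912468, -0.61851631]), 'moment': array([ 0.02075324, -0.0071499 , -0.01938576]), 'gripper_force': 0.0, 'opening': 91.8373759072613}
```

View pics/top0b.png

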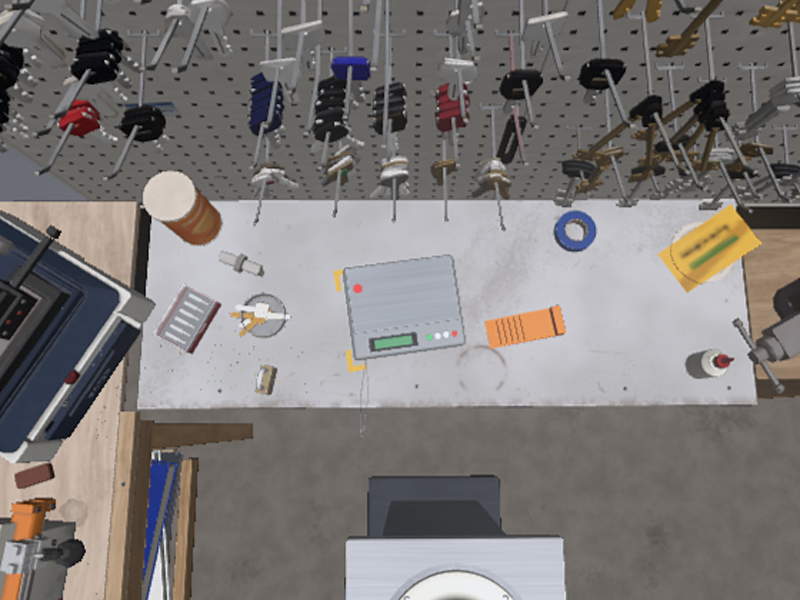

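View pics/side0b.png

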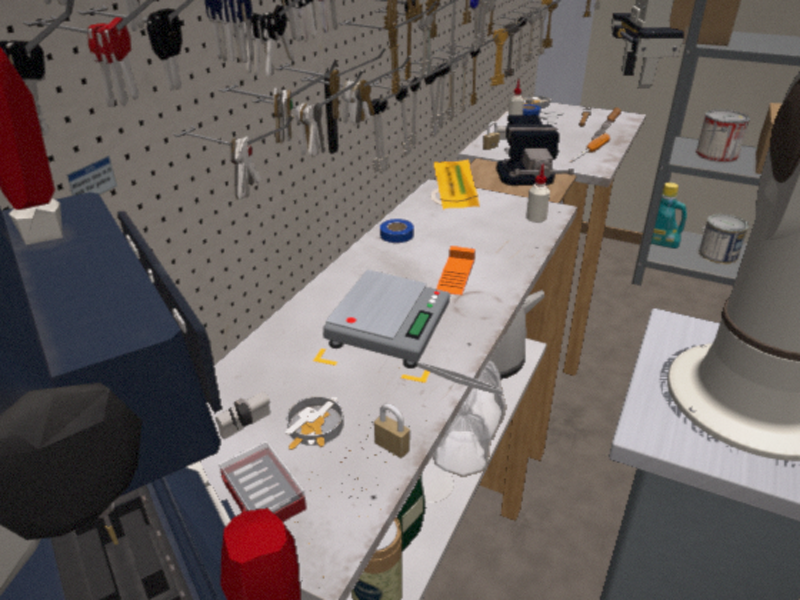

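The top view (800-wide) shows the scale at about (405,307) with its red dot at (358,289). The wedge spans (487,332) to (565,320), heel to the right, and the tape roll is at (575,231). I'll enlarge both views.

Run:
```python
from h import *
a=cv2.imread('pics/top0.png')[170:260,230:400]; cv2.imwrite('pics/c1.png',cv2.resize(a,None,fx=4.7,fy=4.7,interpolation=cv2.INTER_CUBIC))
a=cv2.imread('pics/side0.png')[165:260,220:340]; cv2.imwrite('pics/c2.png',cv2.resize(a,None,fx=6,fy=6,interpolation=cv2.INTER_CUBIC))
```

```text
(no output)
```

View pics/c1.png

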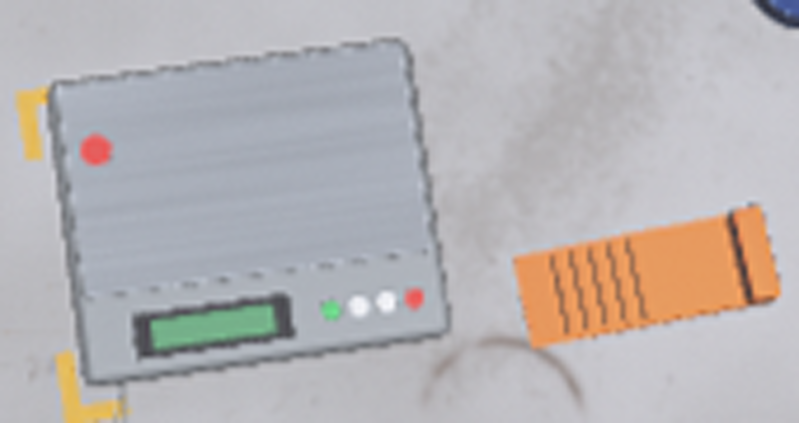

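View pics/c2.png

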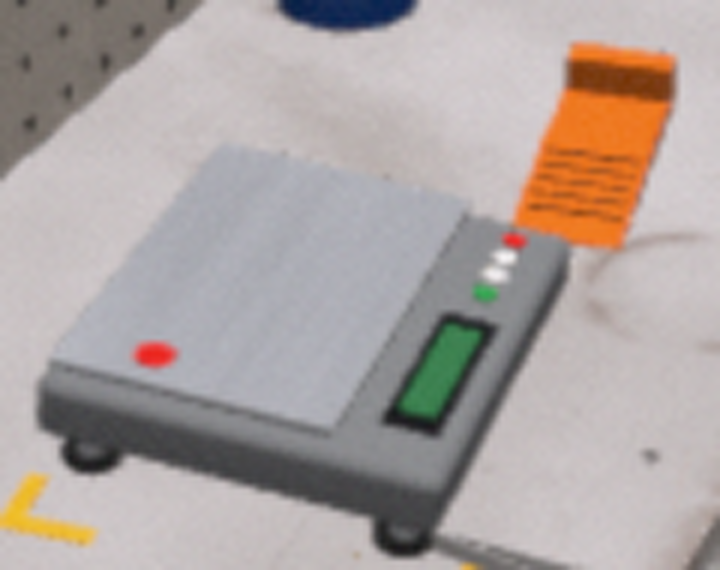

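```bash
cat >> h.py <<'E'
from scipy.optimize import least_squares
from scipy.spatial.transform import Rotation as Ro
def proj(f,P,p,tilt=None):
    T=Ro.from_rotvec(tilt).as_matrix() if tilt is not None else np.eye(3)
    W=(Ro.from_euler('z',p[2]).as_matrix()@T@np.array(P,float).T).T+[p[0],p[1],0]
    return np.array([w2p(f,w) for w in W]),W
def fit(obs,p0,tilt=None):
    fun=lambda p:np.concatenate([(proj(f,P,p,tilt)[0]-np.array(U)).ravel() for f,P,U in obs])
    s=least_squares(fun,p0,x_scale=[10,10,.1]); return s.x,fun(s.x).round(1)
TILT=np.array([8/136,-8/110,0])
E
python3 - <<'E'
from h import *
c1=lambda u,v:(230+u/4.7,170+v/4.7); c2=lambda u,v:(220+u/6,165+v/6)
S=[(70,85,46),(70,-85,46),(-70,-85,46),(-70,85,46),(35,66,48)]
U=[c1(52,85),c1(403,40),c1(447,332),c1(90,382),c1(96,150)]
S2=[(35,66,48)];U2=[c2(155,355)]
p0=[500,50,0.1]
sc=[('top0',S,U)]
print('scale top',fit(sc,p0,TILT)); s,_=fit(sc+[('side0',S2,U2)],p0,TILT); print(fit(sc+[('side0',S2,U2)],p0,TILT))
H=[(22,76,1),(-22,76,1),(22,-40,24),(-22,-40,24)]
a=('top0',H,[c1(515,258),c1(533,347),c1(760,205),c1(778,298)])
b=('side0',H,[c2(514,222),c2(622,248),c2(572,43),c2(676,57)])
p1=[500,-150,.1]
for o in([a],[b],[a,b]): print('shim',fit(o,p1))
h,_=fit([a,b],p1)
ft=proj('top0',[(-55,-68,10)],s,TILT)[1][0]; print('foot approx',ft)
c,sn=np.cos(h[2]),np.sin(h[2]); d=ft[:2]-h[:2]; print('foot in shim',c*d[0]+sn*d[1],-sn*d[0]+c*d[1])
print('heel',proj('top0',[(0,-40,12)],h)[1]); print('dot',proj('top0',[(35,66,48)],s)[1])
# coarse positions in top
for n,u,v,z in(('tape',575,231,18),('lock',265,378,40)): print(n,p2w('top0',u*.7,v*.7,z))
E
```

```text
scale top (array([4.91225034e+02, 7.67939916e+01, 1.37073460e-01]), array([-1.8, -0.9,  1.6, -1.2,  1.9,  0.7, -1.4,  1.1, -0.2,  0.1]))
(array([4.90712943e+02, 7.66514224e+01, 1.39710959e-01]), array([-1.8, -0.6,  1.6, -1.1,  2.1,  0.8, -1.3,  1.5, -0.2,  0.4, -1.1,
       -0.5]))
shim (array([ 4.63470430e+02, -1.28808887e+02,  1.76077286e-01]), array([-0.7, -0.2, -0.5,  0.3,  0.2,  0. ,  0.9, -0.1]))
shim (array([ 4.59906026e+02, -1.28606261e+02,  1.90303709e-01]), array([-0.7,  1.6,  0.2, -0. ,  0.1, -0.9,  0.4, -1.1]))
shim (array([ 4.61952341e+02, -1.29063890e+02,  1.83466174e-01]), array([-0.6,  0.7, -0.2,  1.2,  0.3,  0.6,  1.1,  0.4, -1.6,  1.3, -0.8,
       -0.3, -0.5, -1.2, -0.2, -1.3]))
foot approx [445.33609778   1.24539398   1.96794542]
foot in shim 7.4360748113369475 131.15377970989684
heel [[ 469.24988786 -168.39257984   12.        ]]
dot [[516.18095787 146.88232878  48.        ]]
tape [ 611.93694211 -195.65099063   18.        ]
lock [383.09355399 278.95450714  40.        ]
```

The fits agree: the scale is at about (491,77) with yaw 0.14, the wedge at about (462,-129) with yaw 0.18, and the foot at about (445.7,1.7). I'll close the fingers, which makes a pusher 38 mm wide, and go behind the heel.

{"name": "arm_command", "arguments": {"motion": [{"linear": [0.1, 0.2, 0], "rot": [0, 0, 0.02]}, {"linear": [0.2, 0.4, 0], "rot": [0, 0, 0.04]}, {"linear": [0.3, 0.6, 0], "rot": [0, 0, 0.06]}, {"linear": [0.4, 0.8, 0], "rot": [0, 0, 0.08]}, {"linear": [0.5, 1.0, 0], "rot": [0, 0, 0.1]}], "fingers": 1}}

```text
clock: 0.6
position: [388.7, -380.7, 226.4]
tool_rot: [0.854, 0.52, -0.0, -0.0]
wrist_force: [0.1, 0.5, 0.5]
opening: 56.6
gripper_force: 0.0
```

{"name": "arm_command", "arguments": {"motion": [{"linear": [0.09, 0.18, 0], "rot": [0, 0, 0.02]}, {"linear": [0.18, 0.36, 0], "rot": [0, 0, 0.04]}, {"linear": [0.27, 0.54, 0], "rot": [0, 0, 0.06]}, {"linear": [0.36, 0.72, 0], "rot": [0, 0, 0.08]}, {"linear": [0.435, 0.9, -0.2], "rot": [0, 0, 0.106]}]}}

```text
clock: 1.1
position: [478.2, -205.5, 194.4]
tool_rot: [0.642, 0.766, 0.001, 0.004]
wrist_force: [0.5, -1.9, -0.5]
opening: 16.7
gripper_force: 0.0
```

{"name": "arm_command", "arguments": {"motion": [{"linear": [0, 0, -0.15], "rot": [0, 0, 0]}, {"linear": [0, 0, -0.3], "rot": [0, 0, 0]}, {"linear": [0, 0, -0.5], "rot": [0, 0, 0]}, {"linear": [0, 0, -0.6], "rot": [0, 0, 0]}, {"linear": [0, 0, -0.6], "rot": [0, 0, 0]}]}}

```text
clock: 1.6
position: [471.1, -205.1, 67.9]
tool_rot: [0.644, 0.765, -0.001, -0.003]
wrist_force: [-0.3, -0.4, 0.6]
opening: 0.5
gripper_force: 0.0
```

Run:
```python
from h import *
grab('top','t1'); grab('side','s1'); s=r.read_state(); print(s['position'],s['tool_rot'])
a=cv2.imread('pics/top0.png'); b=cv2.imread('pics/t1.png')[150:270,220:420]
cc=cv2.resize(b,None,fx=4,fy=4,interpolation=cv2.INTER_CUBIC); cv2.imwrite('pics/c3.png',cc)
```

```text
[ 473.99332738 -205.9108787    71.06104679] [ 6.44376000e-01  7.64708690e-01  1.60753674e-04 -4.03793272e-04]
```

View pics/c3.png

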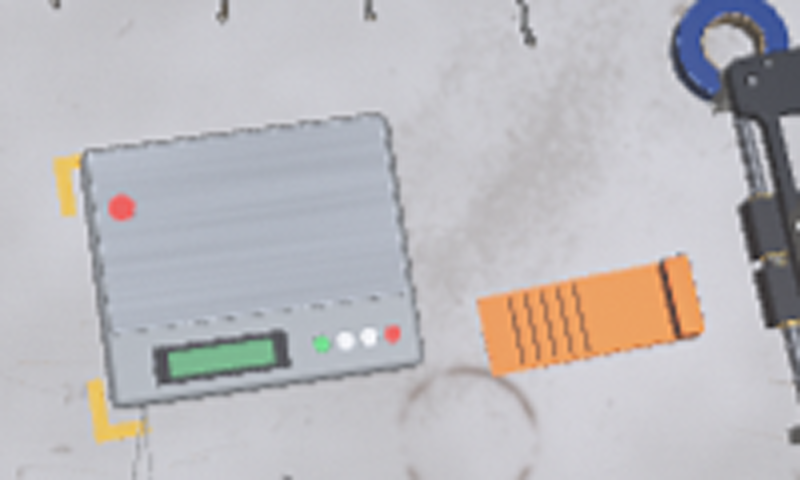

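Run:
```python
from h import *
T=Ro.from_quat([.6444,.7647,0,0]).as_matrix(); print('tool y',T[:,1],'x',T[:,0])
for z in(0,-19,-40):
  for dy in(-19,0,19): 
    for dx in (-9.5,9.5):
      q=np.array([474,-206,71])+T@[dx,dy,z]; print(z,dy,dx,((w2p('t1',q)-[220,150])*4).round())
print(w2p('s1',[474,-206,71]))
```

```text
tool y [0.98552816 0.16951177 0.        ] x [-0.16951177  0.98552816  0.        ]
0 -19 -9.5 [816. 305.]
0 -19 9.5 [780. 311.]
0 0 -9.5 [807. 269.]
0 0 9.5 [772. 276.]
0 19 -9.5 [799. 234.]
0 19 9.5 [764. 240.]
-19 -19 -9.5 [827. 300.]
-19 -19 9.5 [791. 306.]
-19 0 -9.5 [818. 263.]
-19 0 9.5 [782. 270.]
-19 19 -9.5 [810. 227.]
-19 19 9.5 [774. 234.]
-40 -19 -9.5 [840. 293.]
-40 -19 9.5 [803. 300.]
-40 0 -9.5 [831. 256.]
-40 0 9.5 [794. 263.]
-40 19 -9.5 [822. 219.]
-40 19 9.5 [785. 226.]
[328.30415717 148.41245866]
```

The wedge is undisturbed, and the gripper is to the right of the heel and in line with it. Lowering.

{"name": "arm_command", "arguments": {"motion": [{"linear": [0, 0, -0.1], "rot": [0, 0, 0]}, {"linear": [0, 0, -0.2], "rot": [0, 0, 0]}, {"linear": [0, 0, -0.27], "rot": [0, 0, 0]}, {"linear": [0, 0, -0.275], "rot": [0, 0, 0]}, {"linear": [0, 0, -0.275], "rot": [0, 0, 0]}]}}

```text
clock: 2.2
position: [474.5, -206.4, 16.7]
tool_rot: [0.644, 0.765, 0.0, 0.0]
wrist_force: [0.2, -0.2, 0.4]
opening: 0.3
gripper_force: 0.0
```

Run:
```python
from h import *
P=[]
for i in range(3): grab('side','s2'); s=r.read_state(); print(s['position'].round(1),s['wrist_force'].round(1))
print(Ro.from_quat(s['tool_rot']).as_matrix()[:,1])
a=cv2.imread('pics/s2.png')[130:240,240:370]; cv2.imwrite('pics/c4.png',cv2.resize(a,None,fx=5,fy=5,interpolation=cv2.INTER_CUBIC))
```

```text
[ 474.7 -206.4   16.9] [ 0.1 -0.3  0.4]
[ 474.8 -206.5   17. ] [-0.4  0.2 -0.5]
[ 474.8 -206.6   17. ] [-0.1 -0.3  0.5]
[0.98559306 0.16912745 0.00149128]
```

View pics/c4.png

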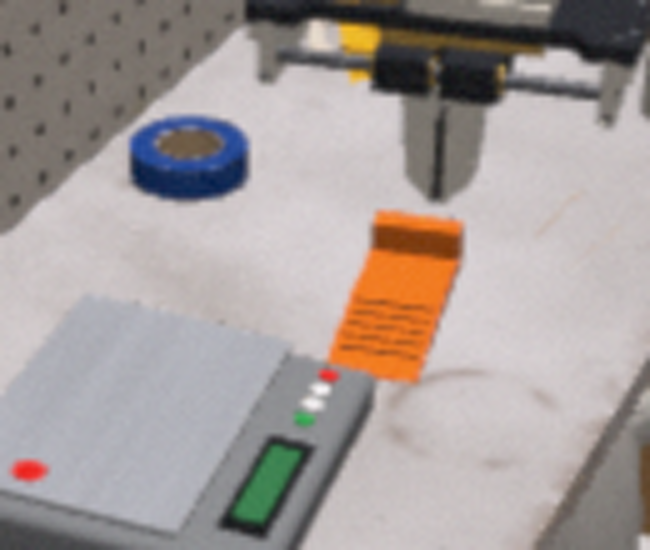

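The fingers stand 25–30 mm behind the heel, about centred on it: the tips are at (437,195) and the heel top at (418,220). I'll lower a bit and start the push.

{"name": "arm_command", "arguments": {"motion": [{"linear": [0, 0, -0.03], "rot": [0, 0, 0]}, {"linear": [0, 0.02, -0.045], "rot": [0, 0, 0]}, {"linear": [0, 0.05, -0.045], "rot": [0, 0, 0]}, {"linear": [-0.005, 0.08, -0.045], "rot": [0, 0, 0]}, {"linear": [-0.01, 0.11, -0.045], "rot": [0, 0, 0]}]}}

```text
clock: 2.85
position: [471.9, -183.3, 6.9]
tool_rot: [0.644, 0.765, 0.0, -0.0]
wrist_force: [-0.3, -0.6, 0.7]
opening: 0.4
gripper_force: 0.0
```

{"name": "arm_command", "arguments": {"motion": [{"linear": [-0.005, 0.03, 0], "rot": [0, 0, 0]}, {"linear": [-0.01, 0.07, 0], "rot": [0, 0, 0]}, {"linear": [-0.018, 0.12, 0], "rot": [0, 0, -0.001]}, {"linear": [-0.025, 0.17, 0], "rot": [0, 0, -0.001]}, {"linear": [-0.032, 0.22, 0], "rot": [0, 0, -0.002]}]}}

```text
clock: 3.35
position: [465.4, -139.2, 7.0]
tool_rot: [0.649, 0.761, 0.0, 0.0]
wrist_force: [0.2, 0.9, 0.2]
opening: 0.2
gripper_force: 0.2
```

Run:
```python
from h import *
grab('top','t3');grab('side','s3'); s=r.read_state(); print(s['position'].round(1),s['wrist_force'].round(1),Ro.from_quat(s['tool_rot']).as_matrix()[:,1])
a=cv2.resize(cv2.imread('pics/t3.png')[170:260,250:370],None,fx=3.33,fy=3.33,interpolation=cv2.INTER_CUBIC)
b=cv2.resize(cv2.imread('pics/s3.png')[140:240,250:340],None,fx=4,fy=4,interpolation=cv2.INTER_CUBIC)
c=np.zeros((400,800,3),np.uint8); c[:a.shape[0],:400]=a[:,:400]; c[:,400:760]=b; cv2.imwrite('pics/c5.png',c)
```

```text
[ 465.3 -138.     7. ] [ 0.2 -0.   1. ] [9.87219691e-01 1.59365248e-01 8.30216656e-06]
```

View pics/c5.png

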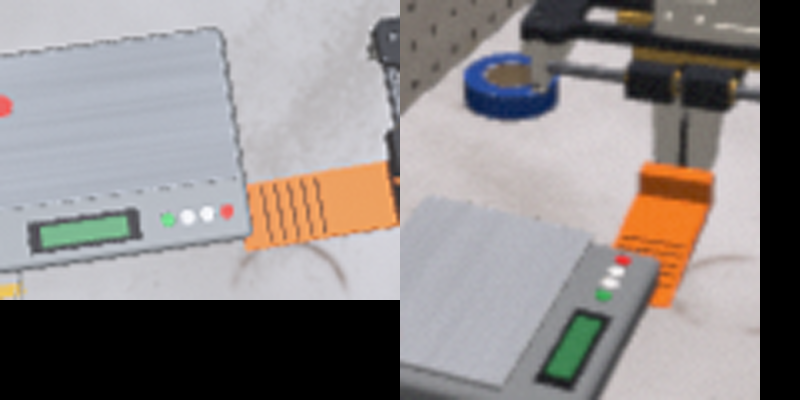

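The wedge is in contact with the fingers and straight, its thin tip just under the housing edge. The near thin corner is at side crop (668,306) and the heel back top at (645,163)–(713,172). Checking its lateral fit.

Run:
```python
from h import *
s=lambda u,v:(250+(u-400)/4,140+v/4); t=lambda u,v:(250+u/3.33,170+v/3.33)
b=('s3',[(22,-40,24),(-22,-40,24),(-22,76,1)],[s(645,163),s(713,172),s(668,306)])
a=('t3',[(-22,76,1)],[t(248,249)])
for o in([b],[a,b]):
  h,e=fit(o,[450,-90,.15]);print(h,e)
  c,sn=np.cos(h[2]),np.sin(h[2]); d=np.array([445.7,1.65])-h[:2]; print('foot in shim',c*d[0]+sn*d[1],-sn*d[0]+c*d[1])
```

```text
[ 4.54726465e+02 -8.22883169e+01  1.52119066e-01] [-0.5 -0.7  0.5 -0.3 -0.1  0.8]
foot in shim 3.79720190492308 84.33682094169743
[ 4.56857686e+02 -8.65362175e+01  1.38739411e-01] [-1.2  1.2 -0.4 -1.7  0.5 -1.2 -0.7 -0.5]
foot in shim 1.1452172143762223 88.88189581909484
```

{"name": "arm_command", "arguments": {"motion": [{"linear": [-0.005, 0.03, 0], "rot": [0, 0, 0]}, {"linear": [-0.01, 0.06, 0], "rot": [0, 0, 0]}, {"linear": [-0.015, 0.09, 0], "rot": [0, 0, 0]}, {"linear": [-0.02, 0.12, 0], "rot": [0, 0, -0.001]}, {"linear": [-0.025, 0.15, 0], "rot": [0, 0, -0.001]}]}}

```text
clock: 3.95
position: [460.5, -110.3, 7.0]
tool_rot: [0.652, 0.758, -0.0, 0.0]
wrist_force: [0.2, -3.8, 0.3]
opening: 0.7
gripper_force: 1.8
```

{"name": "arm_command", "arguments": {"motion": [{"linear": [-0.003, 0.02, 0], "rot": [0, 0, 0]}, {"linear": [-0.006, 0.04, 0], "rot": [0, 0, 0]}, {"linear": [-0.009, 0.06, 0], "rot": [0, 0, 0]}, {"linear": [-0.012, 0.08, 0], "rot": [0, 0, -0.001]}, {"linear": [-0.015, 0.1, 0], "rot": [0, 0, -0.001]}]}}

```text
clock: 4.45
position: [457.5, -90.1, 7.0]
tool_rot: [0.654, 0.756, -0.0, 0.0]
wrist_force: [0.2, -4.2, 1.0]
opening: 0.2
gripper_force: 1.9
```

{"name": "arm_command", "arguments": {"motion": [{"linear": [-0.003, 0.02, 0], "rot": [0, 0, 0]}, {"linear": [-0.006, 0.04, 0], "rot": [0, 0, 0]}, {"linear": [-0.009, 0.06, 0], "rot": [0, 0, 0]}, {"linear": [-0.012, 0.08, 0], "rot": [0, 0, 0]}, {"linear": [-0.015, 0.1, 0], "rot": [0, 0, 0]}]}}

```text
clock: 4.95
position: [454.5, -69.9, 7.0]
tool_rot: [0.654, 0.756, -0.0, 0.0]
wrist_force: [0.4, -4.5, 0.8]
opening: 0.5
gripper_force: 2.0
```

{"name": "arm_command", "arguments": {"motion": [{"linear": [-0.002, 0.015, 0], "rot": [0, 0, 0]}, {"linear": [-0.004, 0.03, 0], "rot": [0, 0, 0]}, {"linear": [-0.006, 0.045, 0], "rot": [0, 0, 0]}, {"linear": [-0.008, 0.06, 0], "rot": [0, 0, 0]}, {"linear": [-0.01, 0.07, 0], "rot": [0, 0, 0]}]}}

```text
clock: 5.45
position: [452.5, -56.6, 7.0]
tool_rot: [0.654, 0.756, -0.0, 0.0]
wrist_force: [1.3, -5.5, 1.4]
opening: 0.7
gripper_force: 2.8
```

Run:
```python
from h import *
grab('top','t4');grab('side','s4'); s=r.read_state(); print(s['position'].round(1),s['wrist_force'].round(1),Ro.from_quat(s['tool_rot']).as_matrix()[:,1])
a=cv2.resize(cv2.imread('pics/t4.png')[170:260,230:350],None,fx=3.33,fy=3.33,interpolation=cv2.INTER_CUBIC)
b=cv2.resize(cv2.imread('pics/s4.png')[160:260,220:320],None,fx=4,fy=4,interpolation=cv2.INTER_CUBIC)
c=np.zeros((400,800,3),np.uint8); c[:a.shape[0],:400]=a[:,:400]; c[:,400:]=b; cv2.imwrite('pics/c6.png',c)
```

```text
[452.4 -56.2   6.9] [ 0.8 -4.5  0.9] [ 9.89533410e-01  1.44303896e-01 -1.29682691e-04]
```

View pics/c6.png

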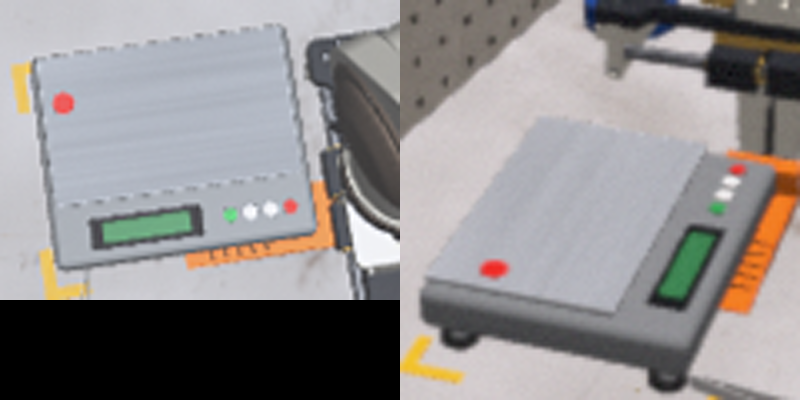

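The scale appears level now, with the dot dropped about 3 px in the side view and the wedge mostly in. Thin near corner at top crop (188,267), side crop (742,312). Checking poses with the scale modelled as level and as tilted.

Run:
```python
from h import *
s=lambda u,v:(220+(u-400)/4,160+v/4); t=lambda u,v:(230+u/3.33,170+v/3.33)
S=[(70,85,46),(70,-85,46),(-70,-85,46),(-70,85,46),(35,66,48)]
o=[('t4',S,[t(32,60),t(283,27),t(316,233),t(60,268),t(63,103)]),('s4',[(35,66,48)],[s(494,269)])]
for T in(None,TILT*.5,TILT): print(fit(o,[490,77,.14],T))
p=fit(o,[490,77,.14])[0]
f=proj('t4',[(-55,-68,0)],p)[1][0][:2]; print('foot',f)
h,e=fit([('t4',[(-22,76,1)],[t(188,267)]),('s4',[(-22,76,1)],[s(742,312)])],[450,-5,.14]); print('thin corner fit',h,e)
for g in(h,[452.4-49.5*.1443,-56.2+49.5*.9895,.1448]):
  c,sn=np.cos(g[2]),np.sin(g[2]); d=f-np.array(g[:2]); print('shim',g,'foot in shim',c*d[0]+sn*d[1],-sn*d[0]+c*d[1])
```

```text
(array([4.89617516e+02, 7.62701308e+01, 1.34447373e-01]), array([-1.2, -0.6,  1.3, -1.3,  1.4,  0.4, -1.7,  1.2,  0.2,  0.8, -0.5,
       -0.6]))
(array([4.90869966e+02, 7.79339275e+01, 1.38926001e-01]), array([-1.5, -0.8,  1. , -1.4,  1.2,  0.6, -1.5,  1.5,  0. ,  0.8, -0.4,
       -1.8]))
(array([4.92153128e+02, 7.96342170e+01, 1.43017722e-01]), array([-1.8, -1. ,  0.8, -1.4,  0.9,  0.6, -1.4,  1.7, -0.1,  0.8, -0.1,
       -3. ]))
foot [444.22876357   1.51144481]
thin corner fit [ 4.38047914e+02 -8.11474218e+00  1.10019923e-02] [-0.3  0.3 -0.1 -0.6]
shim [ 4.38047914e+02 -8.11474218e+00  1.10019923e-02] foot in shim 6.286380971145104 9.557604106829325
shim [445.25714999999997, -7.219749999999998, 0.1448] foot in shim 0.24223946967067933 8.788211504361245
```

The scale is level and hasn't moved, with the foot at about y=+9 and x=0 on the wedge. I'll push 8 mm more, then back off and rise.

{"name": "arm_command", "arguments": {"motion": [{"linear": [-0.001, 0.01, 0], "rot": [0, 0, 0]}, {"linear": [-0.003, 0.02, 0], "rot": [0, 0, 0]}, {"linear": [-0.004, 0.03, 0], "rot": [0, 0, 0]}, {"linear": [-0.006, 0.04, 0], "rot": [0, 0, 0]}, {"linear": [-0.006, 0.04, 0], "rot": [0, 0, 0]}]}}

```text
clock: 6.05
position: [451.2, -48.4, 6.9]
tool_rot: [0.654, 0.756, -0.0, 0.0]
wrist_force: [0.6, -5.4, 1.3]
opening: 0.4
gripper_force: 2.3
```

{"name": "arm_command", "arguments": {"motion": [{"linear": [0.005, -0.03, 0], "rot": [0, 0, 0]}, {"linear": [0.015, -0.1, 0], "rot": [0, 0, 0]}, {"linear": [0.03, -0.2, 0], "rot": [0, 0, 0]}, {"linear": [0.03, -0.2, 0.2], "rot": [0, 0, 0]}, {"linear": [0.03, -0.2, 0.4], "rot": [0, 0, 0]}]}}

```text
clock: 6.55
position: [455.8, -87.3, 86.5]
tool_rot: [0.654, 0.756, 0.0, -0.003]
wrist_force: [1.2, 0.4, -0.3]
opening: 0.2
gripper_force: 0.0
```

{"name": "arm_command", "arguments": {"motion": [{"linear": [0.05, 0.2, 0.1], "rot": [0, 0, 0]}, {"linear": [0.1, 0.4, 0.1], "rot": [0, 0, 0]}, {"linear": [0.15, 0.6, 0.1], "rot": [0, 0, 0]}, {"linear": [0.2, 0.8, 0.1], "rot": [0, 0, 0]}, {"linear": [0.25, 1.0, 0.1], "rot": [0, 0, 0]}]}}

```text
clock: 7.05
position: [506.9, 114.0, 106.8]
tool_rot: [0.654, 0.757, 0.0, -0.001]
wrist_force: [0.3, 0.5, -0.1]
opening: 0.7
gripper_force: 0.0
```

{"name": "arm_command", "arguments": {"motion": [{"linear": [0.025, 0.1, 0], "rot": [0, 0, 0]}, {"linear": [0.045, 0.17, 0], "rot": [0, 0, 0]}, {"linear": [0.045, 0.17, -0.1], "rot": [0, 0, 0]}, {"linear": [0.045, 0.17, -0.18], "rot": [0, 0, 0]}, {"linear": [0.045, 0.17, -0.18], "rot": [0, 0, 0]}]}}

```text
clock: 7.55
position: [514.0, 144.1, 68.3]
tool_rot: [0.654, 0.756, -0.002, -0.002]
wrist_force: [-1.0, 0.3, -0.1]
opening: 0.7
gripper_force: 0.0
```

Run:
```python
from h import *
grab('top','t5');grab('side','s5'); s=r.read_state(); print(s['position'].round(1),s['wrist_force'].round(1))
a=cv2.resize(cv2.imread('pics/t5.png')[170:260,230:350],None,fx=3.33,fy=3.33,interpolation=cv2.INTER_CUBIC)
b=cv2.resize(cv2.imread('pics/s5.png')[160:260,220:320],None,fx=4,fy=4,interpolation=cv2.INTER_CUBIC)
c=np.zeros((400,800,3),np.uint8); c[:a.shape[0],:400]=a[:,:400]; c[:,400:]=b; cv2.imwrite('pics/c7.png',c)
```

```text
[515.6 144.8  70.3] [0.2 0.2 0.2]
```

View pics/c7.png

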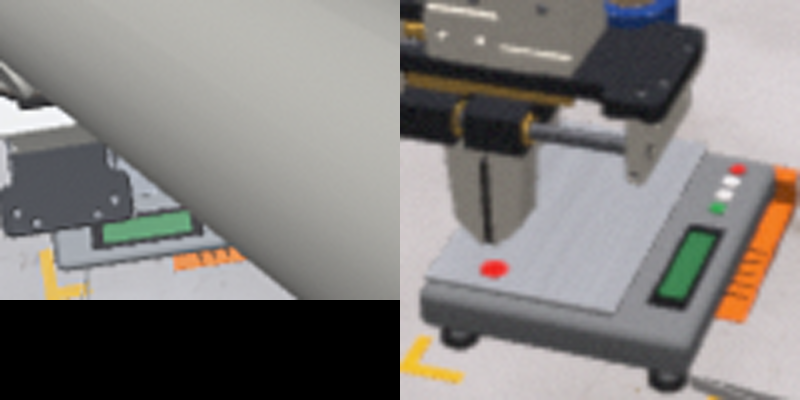

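The fingertips are right over the dot: TCP (515.6,144.8,70), and in the side view the tip is at (490,243) above the dot at (494,269). Pressing down gently.

{"name": "arm_command", "arguments": {"motion": [{"linear": [0, 0.005, -0.04], "rot": [0, 0, 0]}, {"linear": [0, 0.005, -0.07], "rot": [0, 0, 0]}, {"linear": [0, 0.005, -0.09], "rot": [0, 0, 0]}, {"linear": [0, 0.005, -0.1], "rot": [0, 0, 0]}, {"linear": [0, 0.005, -0.105], "rot": [0, 0, 0]}]}}

```text
clock: 8.15
position: [516.2, 146.7, 49.7]
tool_rot: [0.654, 0.756, -0.0, -0.0]
wrist_force: [0.3, 0.2, 0.8]
opening: 0.3
gripper_force: 0.0
```

{"name": "arm_command", "arguments": {"motion": [{"linear": [0, 0, -0.004], "rot": [0, 0, 0]}, {"linear": [0, 0, -0.008], "rot": [0, 0, 0]}, {"linear": [0, 0, -0.01], "rot": [0, 0, 0]}, {"linear": [0, 0, -0.012], "rot": [0, 0, 0]}, {"linear": [0, 0, -0.012], "rot": [0, 0, 0]}]}}

```text
clock: 8.65
position: [516.4, 146.8, 48.0]
tool_rot: [0.654, 0.756, 0.0, 0.0]
wrist_force: [-1.5, -1.5, 4.9]
opening: 0.5
gripper_force: 2.3
```

{"name": "arm_command", "arguments": {"motion": [{"linear": [0, 0, -0.002], "rot": [0, 0, 0]}, {"linear": [0, 0, -0.003], "rot": [0, 0, 0]}, {"linear": [0, 0, -0.003], "rot": [0, 0, 0]}, {"linear": [0, 0, -0.003], "rot": [0, 0, 0]}, {"linear": [0, 0, -0.003], "rot": [0, 0, 0]}]}}

```text
clock: 9.15
position: [516.5, 146.8, 47.9]
tool_rot: [0.654, 0.756, 0.0, 0.0]
wrist_force: [-2.8, -1.0, 9.9]
opening: 0.6
gripper_force: 5.0
```

{"name": "arm_command", "arguments": {"motion": [{"linear": [0, 0, 0], "rot": [0, 0, 0]}, {"linear": [0, 0, 0], "rot": [0, 0, 0]}, {"linear": [0, 0, 0], "rot": [0, 0, 0]}, {"linear": [0, 0, 0], "rot": [0, 0, 0]}, {"linear": [0, 0, 0], "rot": [0, 0, 0]}]}}

```text
clock: 9.65
position: [516.5, 146.9, 47.9]
tool_rot: [0.654, 0.756, 0.0, 0.0]
wrist_force: [-2.8, -0.2, 9.3]
opening: 0.3
gripper_force: 5.0
```

{"name": "arm_command", "arguments": {"motion": [{"linear": [0, 0, 0.01], "rot": [0, 0, 0]}, {"linear": [0, 0, 0.05], "rot": [0, 0, 0]}, {"linear": [0, 0, 0.15], "rot": [0, 0, 0]}, {"linear": [0, 0, 0.35], "rot": [0, 0, 0]}, {"linear": [0, 0, 0.55], "rot": [0, 0, 0]}]}}

```text
clock: 10.15
position: [515.5, 146.8, 157.8]
tool_rot: [0.654, 0.757, -0.001, -0.001]
wrist_force: [0.6, -0.1, -0.0]
opening: 0.4
gripper_force: 0.0
```

Run:
```python
from h import *
grab('side','s6')
for f in('s4','s6'):
    im=cv2.imread(f'pics/{f}.png').astype(int)[215:240,225:260]; m=(im[...,2]>150)&(im[...,1]<90); v,u=np.nonzero(m); print(f,u.mean()+225,v.mean()+215)
    im=cv2.imread(f'pics/{f}.png').astype(int)[195:250,290:330]; m=(im[...,2]>180)&(im[...,0]<80)&(im[...,1]>80); v,u=np.nonzero(m); print(' wedge',u.mean()+290,v.max()+195)
print(r.read_state()['joint_vel'].round(3)); print(r.close_job())
```

```text
s4 243.0 226.875
 wedge 310.07582938388623 237
s6 242.88888888888889 226.77777777777777
 wedge 308.9738219895288 239
[-0.035  0.035  0.016 -0.007  0.089 -0.149 -0.08 ]
the job is handed in; nothing more can be done
None
```

I pushed the wedge under the short foot, and the camera images then showed the scale level and about 1–2 mm from where it started. A press of about 9 N on the red dot did not rock it, I lifted clear, and the job was handed in at about 10 s; no verdict came back.

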